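# Roll a culture bottle up the loading ramp into the bottle roller

## Task

A capped roller bottle lies on its side at the foot of the bottle roller's loading ramp: push it up the ramp with the fingertips, slowly and steadily, until it goes over the front roller and settles fully home, square between the two rollers. Keep the fingers behind it all the way up so that it never rolls free on the ramp or away from it, and do not grip, lift or shove it hard. Leave the other things on the bench where they are.

Things in the scene. Friction and masses are not known exactly. Their poses are not given: they have to be found in the camera images.
- bottle: Clear, smooth, slippery plastic roller bottle on its side, 0.18-0.35 kg. Cylindrical body 110 mm across, 140 mm long; shoulder, neck and grey cap (48 mm across) stand out 42 mm more at one end. Origin: on its axis, half-way along the 140 mm body, 55 mm above what it lies on. y axis = bottle's axis, cap at -y; x and z turn as it rolls. Rolls freely: on the ramp it rolls back unless held from behind.
- roller: Bottle roller, fixed. Origin: on the bench, middle of its ramp's foot; x level, uphill to the rollers; y along the rollers; z up. At x 266-404 mm: white drive housing (y 83-178 mm, 95 mm high), bearing plate (y -83 mm, 50 mm high); fence 80 mm high behind the rollers. Before the foot (-x) is bare bench; there the bottle starts, axis 50-130 mm from the foot, within 4 deg and 10 mm of square and central.
- ramp: Loading ramp of the bottle roller: aluminium sheet 280 mm long, 200 mm wide, rising 9 degrees. Origin: same point as the roller's; x up the slope along the surface, y level across it, z square to the surface. Side guides 24 mm high stand 76 mm either side of the middle (the bottle's body passes between them, its neck over one) and flare out to 96 mm over the lowest 80 mm.
- crest (a point): Middle of the front roller's axis (level, along the bottle roller's y): 292 mm level from the ramp's foot, 28 mm above the bench. Two black tyres, 36 mm across; the ramp's plane runs tangent to them. A bottle rolling over has its axis 101 mm above the bench here, then drops about 10 mm into its seat by itself. The back roller is alike, 72 mm farther. Both are off and turn only stiffly.
- seat (a point): Where the bottle's origin lies when it rests home between the two rollers: 328 mm level from the ramp's foot, 91 mm above the bench. Axes as the bottle roller's.
- tip_box: Pipette-tip box, dark base with orange tips, 120 x 82 x 60 mm, loose, on the bench beside the ramp. Origin: centre of its underside. To be left alone.
- wash_bottle: White wash bottle with a red top and bent spout, 62 mm in diameter, 180 mm high, loose. Origin: centre of its underside. To be left alone.
- media_bottle: Upright glass bottle with a blue cap, 70 mm in diameter, 130 mm high, loose. Origin: centre of its underside. To be left alone.
- timer: White bench timer lying flat, 75 x 62 x 20 mm, loose. Origin: centre of its underside. To be left alone.
Things that resemble listed ones, but are neither listed nor needed, are in the scene too. What is shaped like the bottle but orange is not meant.

How it is judged:
By the outcome, as a careful person would: the job done as asked, in the order asked, and still so for the second after the job is handed in, with the robot touching nothing.
It also fails if it takes over 48 s, if anything falls off the work surface, if the arm or the gripper's body presses on something with over 40 N, if the wrist force passes 120 N, or if a joint passes its speed limit or range.

## Robot

A 6-joint arm with a two-finger parallel gripper is mounted at the origin on the work surface. World frame = base frame: x ahead of the robot, y to its left, z up, the work surface at z = 0. Lengths are in mm, angles in rad, forces in N, time in s.
With the tool pointing down it reaches from about 300 to 875 mm from the base axis. Payload 6.4 kg.
Tool frame: the origin (TCP) lies between the finger pads; the fingertips stand 19 mm ahead of it and the grasp point (between the pads) is the TCP; z points along the fingers, y is the direction in which the jaws open and shut (so a half turn about z gives the same grasp; the last joint's range is limited). The gripper opens to 85 mm and grips with 20 to 120 N. Pads are 22 mm wide; open, the fingers measure 114 mm over their backs; the gripper's body (76 mm by 85 mm) begins 54 mm behind the grasp point. The pads swing forward as they close: fully open they stand 13 mm farther back than shut.
Start: joints at [1.128, 0.181, 1.607, -0, 1.354, -0.206], TCP at [134.878, 558.972, 250.288] pointing down, gripper open.
Joint ranges: [-2.99, 2.99], [-0.89, 2.07], [0.3, 2.58], [-1.14, 4.28], [0, 2.63], [-3.12, 3.12]. Speed limits (rad/s): [2.57, 2.57, 3.01, 3.14, 3.14, 3.14].

## Interface

Orientations are given as a unit quaternion [w, x, y, z].
In Python, from workcell import readout, viewer, env gives the robot as it stands.
- The arm moves only by the tool apply_moves, never from a script. Its argument "targets" is text: rows parted by semicolons, each of 6 numbers parted by spaces: the shift along the world's x, y, z in cm, then the turn, a rotation vector about the world's x, y, z in degrees. A call has 1 to 12 rows; each row is the pose to reach, as a shift and turn from the pose measured when the call began; what a row does not reach only later rows make up. A row lasts 1/12 s, in which the tool goes at most 41.7 mm and 7.16 degrees, less where a joint would pass 70% of its speed; a pose out of reach is approached as far as the arm can. A call with a gripper value outside its range is refused whole. "gripper" is the gripper command: -1 is shut, 1 is fully open, values between are in proportion, set as the call begins (left out, the last holds). The fingers move at their own pace and stop on an object; "force" is the grip in N (left out, the last holds). Time passes only in rows, so rows that repeat a pose let the fingers close. It gives the time, the measured TCP pose, the force and the opening at its end, in the units of the state.
- readout.get_state(): the state, without advancing time (a new reading comes with each control period).
- viewer.snapshot(name): name is "side" or "top"; returns (picture, depth): 384x512x3 uint8, red, green, blue; 384x512 float32, mm along the optical axis (not along the pixel's ray), 0 where there is no reading.
- viewer.camera_model(name): a dict with "mtx" (3x3 intrinsics, pixels), "k1" (the pictures are not rectified: a ray, as slopes to the right and down, at radius r is drawn at 1 + k1 r^2 times it, then the intrinsics apply), "world_from_camera" (4x4, takes a point from camera to world coordinates). Camera axes: x right, y up, looking along -z (the intrinsics and any distortion apply to the point x, -y, -z); pixel columns grow to the right and rows downward; lengths in mm; the calibration is good to about 2 mm. A picture is of the moment at which its call begins. camera_model takes no time and is no camera call.
- env.job_done(): hands the job in, once; it reports no verdict.
Trained networks look in the newest picture that a camera, given by its name, has taken for a name from the list of things; names that differ only in an ending like _2 or _b are one class to them, and where a whole thing is asked for, a point or a joint stands for the part that bears it (a point fixed in the world has none). Each returns a list of dicts, best first, with "p" (0 to 1); they miss things now and then, are a little off and sometimes report something else, mostly with a low value. They report only what shows in the picture. A call takes as long as a camera call. They do not tell look-alikes from the thing itself.
- viewer.find_in(camera, query): "at" ([x, y, z] in mm, in the coordinates of the camera as it stood for that picture, good to about 4 mm: the middle of the surface that is visible of it).
The state is a dict: "time": time; "joint_positions": joint angles; "joint_vel": joint speeds; "joint_efforts": joint torques, N m; "position": TCP position; "orientation": TCP orientation; "ft_force": force on the tool from outside, world axes, zero at the start; "moment": the same for the moment, N m; "width": finger opening in mm.
Only numpy, scipy, OpenCV 4.12 (cv2) and the standard library are available. Lean on these libraries where they do the work, as an engineer would, in place of code of your own. Each camera call takes 0.05 s, during which the arm holds its last target.

## Working session

There is one attempt and no reset: what is moved stays moved. The work goes in short steps, Python scripts to look and compute and a tool call to move; the robot and the scene stay as the last step left them, time stands still between calls to the robot, and variables do not carry over. Pictures are saved under pics/ and viewed, and the job is handed in when it is done.

Besides the shell and the picture viewer there is one more tool, called as a command line: name --argument value ..., lists and objects as JSON in quotes. apply_moves: Moves the arm, as the interface text tells. Its arguments: {"type":"object","properties":{"targets":{"type":"string"},"gripper":{"type":"number"},"force":{"type":"number"}},"required":["targets"]}

```bash
ls; mkdir -p pics; cat > h.py <<'E'
import numpy as np, cv2
from workcell import readout, viewer, env
def snap(n,f):
    p,d=viewer.snapshot(n); cv2.imwrite('pics/'+f+'.png',p[:,:,::-1]); np.save('pics/'+f+'.npy',d); return p,d
def c2w(n,P):
    T=np.array(viewer.camera_model(n)['world_from_camera']); return (T[:3,:3]@np.array(P).T).T+T[:3,3]
def px2w(n,u,v,z):
    m=viewer.camera_model(n);K=np.array(m['mtx']);k=m['k1']
    xd=(np.asarray(u,float)-K[0,2])/K[0,0];yd=(np.asarray(v,float)-K[1,2])/K[1,1]
    x,y=xd,yd
    for _ in range(20):
        s=1+k*(x*x+y*y);x,y=xd/s,yd/s
    return c2w(n,np.stack([x*z,-y*z,-np.asarray(z,float)],-1))
def w2px(n,P):
    m=viewer.camera_model(n);K=np.array(m['mtx']);k=m['k1'];T=np.array(m['world_from_camera'])
    c=(np.atleast_2d(P)-T[:3,3])@T[:3,:3]
    x=c[:,0]/-c[:,2];y=-c[:,1]/-c[:,2];s=1+k*(x*x+y*y)
    return np.stack([K[0,0]*x*s+K[0,2],K[1,1]*y*s+K[1,2]],-1)
E
python3 - <<'E'
from h import *
for n in('side','top'):
    snap(n,n+'0'); print(n,np.round(viewer.camera_model(n)['world_from_camera'],2).tolist())
    for q in('bottle','roller','ramp','tip_box','wash_bottle','media_bottle','timer'):
        for r in viewer.find_in(n,q): print(q,round(r['p'],2),c2w(n,r['at']).round(), w2px(n,c2w(n,r['at'])).round())
print(readout.get_state())
E
```

```text
pics
side [[-1.0, 0.05, -0.05, 476.16], [-0.07, -0.74, 0.67, 892.35], [-0.01, 0.67, 0.74, 1099.49], [0.0, 0.0, 0.0, 1.0]]
bottle 0.95 [ 568. -215.   87.] [[246. 148.]]
bottle 0.95 [ 811. -212.   90.] [[170. 145.]]
bottle 0.8 [ 294. -215.   95.] [[333. 150.]]
bottle 0.62 [ 449. -456.   82.] [[285. 104.]]
bottle 0.36 [517. 360.  89.] [[250. 314.]]
roller 0.86 [465. 114.  33.] [[274. 245.]]
ramp 0.93 [516.  -9.  26.] [[258. 211.]]
ramp 0.45 [713. -11.  43.] [[192. 204.]]
tip_box 0.6 [711. -10.  43.] [[193. 204.]]
wash_bottle 0.9 [336. 328. 109.] [[327. 301.]]
media_bottle 0.57 [519. 360.  89.] [[249. 314.]]
timer 0.88 [658. 218.  17.] [[201. 276.]]
top [[-0.03, 1.0, -0.09, 420.12], [-1.0, -0.03, -0.01, -18.58], [-0.01, 0.09, 1.0, 1610.38], [0.0, 0.0, 0.0, 1.0]]
bottle 0.84 [ 811. -245.   98.] [[322. 126.]]
bottle 0.78 [ 448. -476.   96.] [[390. 224.]]
bottle 0.73 [ 279. -263.   98.] [[333. 274.]]
bottle 0.68 [ 563. -242.  101.] [[325. 194.]]
roller 0.69 [486.  72.  33.] [[238. 219.]]
tip_box 0.79 [707. -33.  55.] [[264. 158.]]
tip_box 0.73 [481.  70.  30.] [[238. 221.]]
wash_bottle 0.84
[... 188 characters left out ...]
 'joint_positions': array([ 1.12769249e+00,  1.80774194e-01,  1.60694782e+00,  2.47563893e-05,
        1.35379765e+00, -2.06321393e-01]), 'joint_vel': array([ 4.53864719e-04, -8.27229563e-05,  1.87362048e-03, -1.01266814e-04,
       -8.06697937e-04,  1.49526594e-03]), 'joint_efforts': array([-9.49587011e-04, -4.44782853e+01, -3.51675045e+01, -4.09013901e-04,
        3.58894376e-04, -7.76885628e-06]), 'position': array([134.88788228, 558.99901125, 250.32823846]), 'orientation': array([1.87331092e-07, 1.18117489e-01, 9.92999626e-01, 3.84455796e-05]), 'ft_force': array([-0.60601023,  0.09436601,  0.43544445]), 'moment': array([ 0.00704199, -0.00571674, -0.04074894]), 'width': 85.45394906603613}
```

View pics/top0.png

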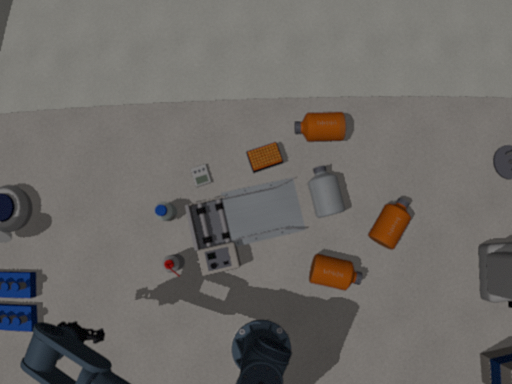

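View pics/side0.png

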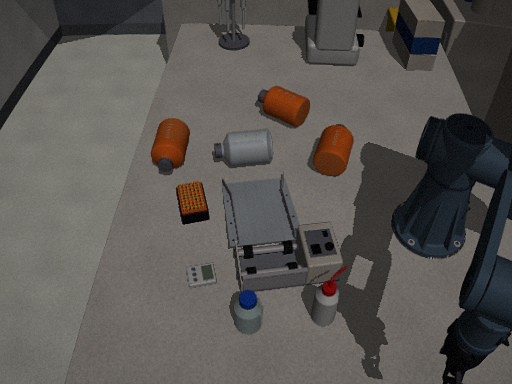

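Candidates for the bottle in the top view are the clear white-grey one at (325,192) and orange ones at (322,126), (390,224) and (333,274). Only the clear one, at the ramp's foot, fits the description. I'll confirm it in an enlarged crop and fit the poses.

```bash
python3 - <<'E'
from h import *
a=cv2.imread('pics/top0.png')[120:280,150:360]; cv2.imwrite('pics/crop.png',cv2.resize(a,None,fx=3.7,fy=3.7,interpolation=cv2.INTER_CUBIC))
for n in('top','side'):
    d=np.load(f'pics/{n}0.npy'); v,u=np.mgrid[:384,:512]
    P=px2w(n,u.ravel(),v.ravel(),d.ravel())
    P=P[d.ravel()>0]; 
    m=(abs(P[:,0]-550)<350)&(abs(P[:,1]+50)<350)&(P[:,2]<250)&(P[:,2]>-50)
    np.save(n+'_pc.npy',P[m]); print(n,m.sum())
    Q=P[m]; b=Q[abs(Q[:,2])<12]; print('bench',np.median(b[:,2]),b[:,2].std())
    b=Q[(abs(Q[:,0]-565)<110)&(abs(Q[:,1]+250)<75)&(Q[:,2]>25)]
    print('bottle',len(b),b.min(0).round(),b.max(0).round(),b.mean(0).round(),np.percentile(b[:,2],[50,90,99]).round())
E
```

```text
top 33616
bench 1.3904088385654632 3.9444892951926227
bottle 1306 [ 484. -316.   25.] [ 670. -187.  118.] [ 569. -245.   96.] [101. 111. 116.]
side 40311
bench 0.2608470407371897 3.0170785532655846
bottle 1692 [ 484. -296.   25.] [ 674. -186.  118.] [ 568. -224.   84.] [ 88. 109. 113.]
```

View pics/crop.png

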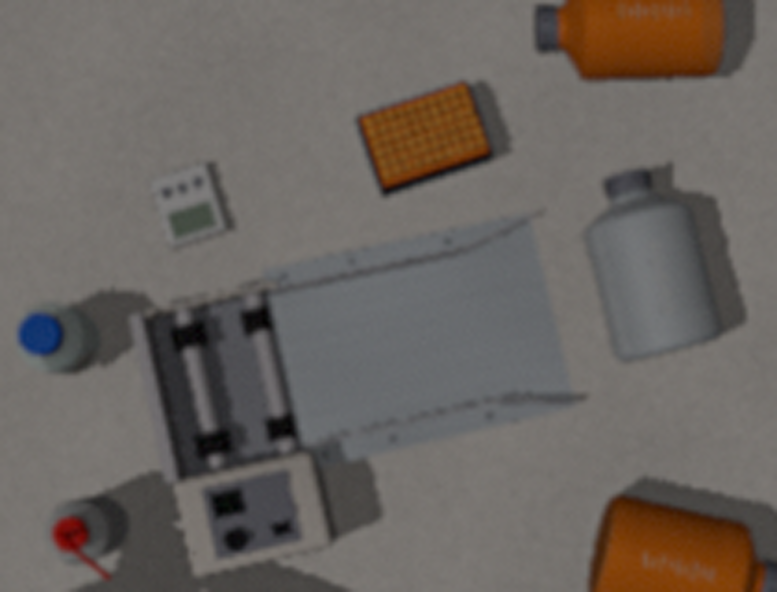

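The crop shows the clear bottle at crop (655,270), grey cap pointing away from the robot. The ramp foot is just left of it and the housing is on the near side, as described. Next I fit the roller and bottle poses.

```bash
cat > fit.py <<'E'
from h import *
from scipy.optimize import minimize
def hm(x,y):
    z=np.zeros_like(x)
    t=np.tan(np.radians(9))
    r=(x>=0)&(x<276)&(abs(y)<100); z[r]=x[r]*t
    h=(x>266)&(x<404)&(y>83)&(y<178); z[h]=95
    return z,h
P=np.vstack([np.load('top_pc.npy'),np.load('side_pc.npy')])
def loc(p,P):
    c,s=np.cos(p[2]),np.sin(p[2]); d=P[:,:2]-p[:2]*100
    return d[:,0]*c+d[:,1]*s,-d[:,0]*s+d[:,1]*c
def cost(p):
    x,y=loc(p,P)
    m=((x>-20)&(x<262)&(abs(y)<170))|((x>230)&(x<440)&(y>95)&(y<220))
    z,h=hm(x[m],y[m]); e=np.minimum(abs(P[m,2]-z),25)
    return e.sum()/3000 + 25*(9000-m.sum())/3000*0.0+ 0
best=None
for x0 in(5.2,5.4):
  for y0 in(-1.8,-1.4,-1):
    for a in (95,100,105,110):
      r=minimize(lambda p:cost(p)/max(1,1),[x0,y0,np.radians(a)],method='Nelder-Mead',options=dict(initial_simplex=np.array([x0,y0,np.radians(a)])+np.vstack([np.zeros(3),np.diag([.3,.3,.1])])))
      if best is None or r.fun<best.fun: best=r
    
print(best.x[:2]*100,np.degrees(best.x[2]),best.fun)
p=best.x
x,y=loc(p,P); np.save('roller.npy',[p[0]*100,p[1]*100,p[2]])
m=(x>20)&(x<250)&(abs(y)<70); print('ramp slope fit',np.polyfit(x[m],P[m,2],1), np.tan(np.radians(9)))
h=(P[:,2]>88)&(P[:,2]<102)&(x>240)&(x<430)&(y>60)&(y<200)
print('housing',np.percentile(x[h],[2,50,98]),np.percentile(y[h],[2,50,98]))
# bottle cyl fit
b=(abs(P[:,0]-565)<110)&(abs(P[:,1]+250)<80)&(P[:,2]>20)
B=P[b]
def r3(q):
    a=np.array([np.cos(q[2]),np.sin(q[2]),0.]);d=B-[q[0],q[1],55]
    s=d@a; n=np.linalg.norm(d-s[:,None]*a,axis=1); k=abs(s)<60
    return np.minimum(abs(n-55),15)[k].sum()+ 15*(~k).sum()*.2
bb=min((minimize(r3,[560,-245,np.radians(a)],method='Nelder-Mead',options=dict(initial_simplex=np.array([560,-245,np.radians(a)])+np.vstack([np.zeros(3),np.diag([10,10,.1])]))) for a in(-5,5,15,25)),key=lambda r:r.fun)
q=bb.x;a=np.array([np.cos(q[2]),np.sin(q[2]),0.]);d=B-[q[0],q[1],55];s=d@a;n=np.linalg.norm(d-s[:,None]*a,axis=1)
big=n>45; print('s range body',np.percentile(s[(n>48)],[0.5,1,99,99.5]),'all',s.min(),s.max())
print('bottle',q[:2],np.degrees(q[2]),'med r',np.median(n[abs(s)<60]))
print('bottle in roller',[v[0].round(1) for v in loc(p,np.array([[q[0],q[1],55]]))],'rel yaw of axis',np.degrees(q[2]+np.pi/2-p[2]))
for n in('top','side'):
    img=cv2.imread(f'pics/{n}0.png'); img=cv2.resize(img,None,fx=3,fy=3)
    c,s_=np.cos(p[2]),np.sin(p[2])
    W=lambda X,Y,Z:np.array([p[0]*100+c*X-s_*Y,p[1]*100+s_*X+c*Y,Z])
    t=np.tan(np.radians(9))
    polys=[[W(0,-100,0),W(0,100,0),W(276,100,276*t),W(276,-100,276*t)],[W(266,83,95),W(266,178,95),W(404,178,95),W(404,83,95)],[W(292,-70,46),W(292,70,46)],[W(364,-70,46),W(364,70,46)]]
    for po in polys: cv2.polylines(img,[ (w2px(n,np.array(po))*3+1).astype(int)],True,(0,255,0),1)
    e=np.array([-a[1],a[0],0])
    qq=np.array([q[0],q[1],55]); cv2.polylines(img,[(w2px(n,np.array([qq+70*a+55*e,qq-70*a+55*e,qq-70*a-55*e,qq+70*a-55*e]))*3+1).astype(int)],True,(0,0,255),1)
    x0,y0=(450,360) if n=='top' else (450,330)
    cv2.imwrite(f'pics/fit_{n}.png',img[y0:y0+580,x0:x0+700])
E
python3 fit.py
```

```text
[ 534.63702029 -165.54102464] 100.04343512297179 24.817049279295233
ramp slope fit [0.15726506 0.25784316] 0.15838444032453627
housing [271.70989884 338.24247154 402.84387325] [ 85.7292852  128.07724717 174.70116985]
s range body [-67.96540064 -67.27638677  67.79383712  69.11992531] all -70.08050321905615 112.33547435835106
bottle [ 560.88967245 -254.9420935 ] 12.279443289956928 med r 55.01685433525667
bottle in roller [np.float64(-92.6), np.float64(-10.3)] rel yaw of axis 2.236008166985143
```

View pics/fit_top.png

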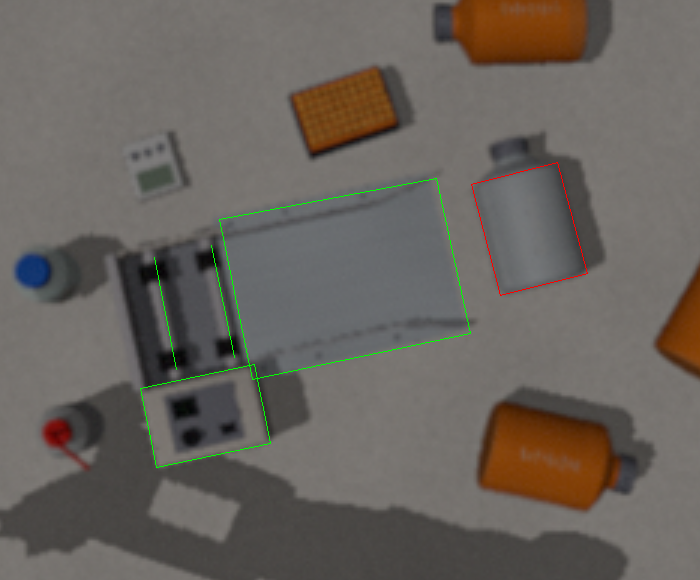

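View pics/fit_side.png

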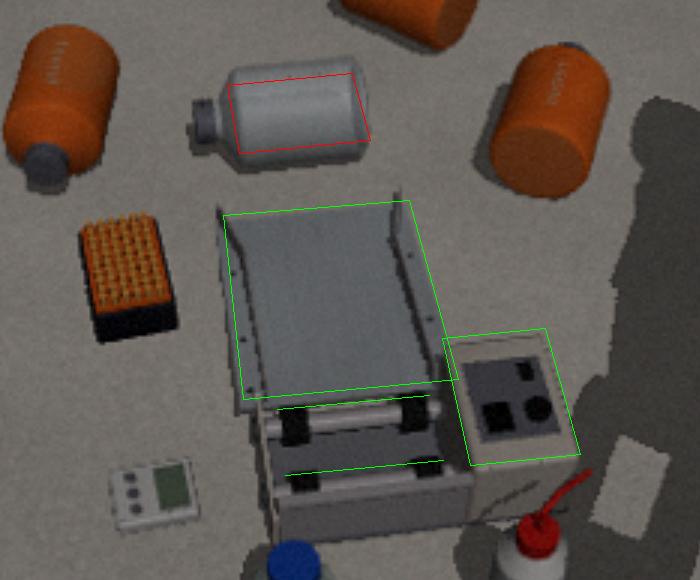

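The roller yaw and position look a few mm off: the tyres sit uphill of the green lines in both views. I'll refine this with image features.

```bash
python3 - <<'E'
import cv2
a=cv2.imread('pics/top0.png')[165:265,180:312]; cv2.imwrite('pics/z_top.png',cv2.resize(a,None,fx=6,fy=6,interpolation=cv2.INTER_LANCZOS4))
a=cv2.imread('pics/side0.png')[170:296,212:345]; cv2.imwrite('pics/z_side.png',cv2.resize(a,None,fx=4.7,fy=4.7,interpolation=cv2.INTER_LANCZOS4))
E
```

```text
(no output)
```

View pics/z_top.png

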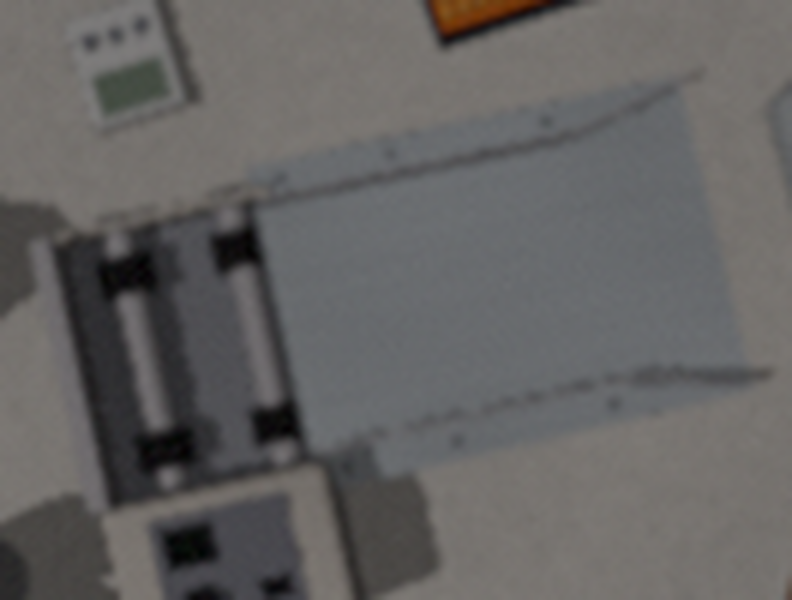

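View pics/z_side.png

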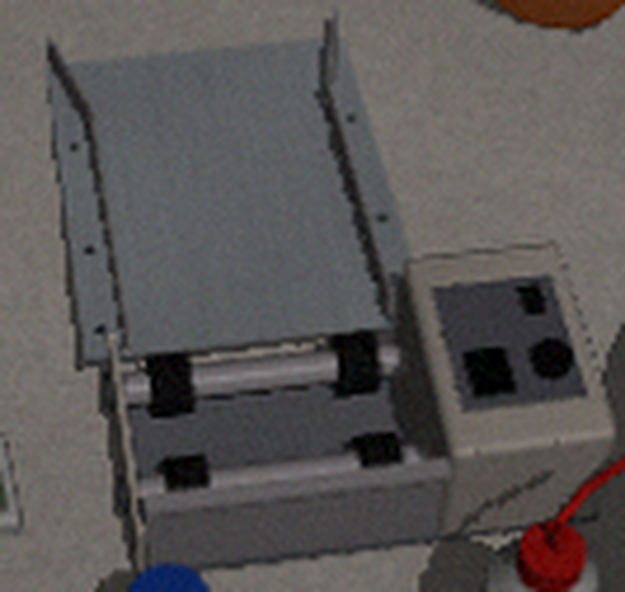

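```bash
cat > fit2.py <<'E'
from h import *
from scipy.optimize import least_squares
top=[((237,249),(292,-1,44)),((276,422),(292,1,44)),((127,272),(364,-1,44)),((165,449),(364,1,44)),((683,85),(0,-100,1)),((250,167),(276,-100,44)),((318,462),(266,83,95)),((105,512),(404,83,95)),((360,598),(266,160,95))]
side=[((82,366),(276,-100,44)),((52,64),(0,-100,1)),((410,262),(266,83,95)),((557,243),(266,178,95)),((612,437),(404,178,95)),((455,455),(404,83,95)),((394,328),(276,76,44)),((178,400),(292,-1,35))]
def W(p,X):
    c,s=np.cos(p[2]),np.sin(p[2]);X=np.array(X,float).copy()
    t=abs(X[:,1])==1; X[t,1]*=p[3]
    return np.stack([p[0]+c*X[:,0]-s*X[:,1],p[1]+s*X[:,0]+c*X[:,1],X[:,2]],-1)
def res(p,full=False):
    o=[]
    for n,L,f,off in(('top',top,6,(180,165)),('side',side[:-1],4.7,(212,170))):
        U=(np.array([l[0] for l in L])+.5)/f-.5+off
        o.append(w2px(n,W(p,[l[1] for l in L]))-U)
    return o if full else np.concatenate([x.ravel() for x in o])
r=least_squares(res,[534,-165,1.75,45],loss='soft_l1',f_scale=.7)
print(r.x[:2],np.degrees(r.x[2]),r.x[3])
for o in res(r.x,True): print(o.round(1).tolist())
np.save('roller.npy',r.x[:3])
p=r.x;q=np.array([560.9,-254.9]);c,s=np.cos(p[2]),np.sin(p[2]);d=q-p[:2]
print('bottle in roller',d@[c,s],d@[-s,c],'yaw',12.28+90-np.degrees(p[2]))
print('seat',W(p,[[328,0,91],[0,0,0],[292,0,101]]).round(1))
E
python3 fit2.py
```

```text
[ 537.31363885 -158.55881789] 100.76703618982955 54.86654443856242
[[0.1, -0.1], [-0.2, 0.3], [-0.6, 0.3], [-0.8, -0.0], [-0.4, -0.2], [-0.4, 0.7], [0.4, -0.2], [-2.0, -0.3], [-1.9, -1.5]]
[[1.8, -2.4], [0.4, -0.1], [-1.4, -1.3], [1.5, -0.8], [2.1, -0.3], [-0.9, 0.2], [-1.2, -0.8]]
bottle in roller -99.05139847338734 -5.173032291268956 yaw 1.5129638101704472
seat [[ 476.   163.7   91. ]
 [ 537.3 -158.6    0. ]
 [ 482.8  128.3  101. ]]
```

Both fits agree to about 3–7 mm. In roller coordinates the bottle is at about (-97,-6), yawed +1.5 to 2°. Plan: fingers part-open along the bottle's axis, tool tilted 15° forward, contact just below axis height. First comes the transit.

apply_moves --targets "1.4 -2.9 1 0 0 -5.3; 2.9 -6.1 2.5 0 0 -10.7; 4.3 -9 4 0 0 -16; 5.8 -12.1 5 0 0 -21.3; 7.2 -15.1 5 0 0 -26.7; 8.6 -18 5 0 0 -32; 10.1 -21.1 5 0 0 -37.3; 11.5 -24.1 5 0 0 -42.7; 13 -27.2 5 0 0 -48; 14.4 -30.1 5 0 0 -53.3; 15.8 -33.1 5 0 0 -58.7; 17.3 -36.2 5 0 0 -64" --gripper 0.4

```text
time: 1.8
position: [308.1, 195.6, 300.6]
orientation: [0.0, 0.628, 0.778, 0.001]
ft_force: [1.5, 0.1, 0.3]
width: 59.7
```

apply_moves --targets "1.7 -3.6 0 1.2 0.2 0; 3.5 -7.2 0 2.4 0.5 0; 5.2 -10.8 0 3.7 0.7 0; 6.9 -14.5 0 4.9 0.9 0; 8.7 -18.1 0 6.1 1.2 0; 10.4 -21.7 0 7.3 1.4 0; 12.1 -25.3 0 8.6 1.6 0; 13.9 -28.9 0 9.8 1.9 0; 15.6 -32.6 0 11 2.1 0; 17.3 -36.2 0 12.2 2.3 0; 19.1 -39.8 0 13.4 2.6 0; 20.8 -43.4 0 14.7 2.8 0"

```text
time: 2.8
position: [516.7, -240.4, 300.5]
orientation: [-0.099, 0.623, 0.771, 0.085]
ft_force: [0.5, -0.3, 1.8]
width: 59.6
```

apply_moves --targets "1.5 -3.1 0 0 0 0; 3 -6.2 0 0 0 0; 4.5 -9.2 -1 0 0 0; 5.8 -12 -3 0 0 0; 5.8 -12 -6.5 0 0 0; 5.8 -12 -10 0 0 0; 5.8 -12 -13.5 0 0 0; 5.8 -12 -17 0 0 0; 5.8 -12 -20 0 0 0; 5.8 -12 -23 0 0 0; 5.8 -12 -25 0 0 0; 5.8 -12 -25.4 0 0 0"

```text
time: 3.8
position: [572.3, -358.2, 41.2]
orientation: [-0.103, 0.623, 0.771, 0.086]
ft_force: [-0.3, -0.3, -0.9]
width: 60.0
```

```bash
cat > look.py <<'E'
import sys
from h import *
t=sys.argv[1]
o=[]
for n,(x,y,w,h) in(('top',(180,110,190,150)),('side',(150,80,230,190))):
    p,d=snap(n,n+t); a=p[y:y+h,x:x+w,::-1]; o.append(cv2.resize(a,(int(560*w/h) if 0 else 390,int(390*h/w)),interpolation=cv2.INTER_CUBIC))
H=max(i.shape[0] for i in o); o=[cv2.copyMakeBorder(i,0,H-i.shape[0],0,5,0) for i in o]
cv2.imwrite(f'pics/look{t}.png',np.hstack(o))
# bottle fit near roller-frame prior x (argv2)
from scipy.optimize import minimize
p=np.load('roller.npy'); px=float(sys.argv[2]); zc=float(sys.argv[3]); c,s=np.cos(p[2]),np.sin(p[2])
for src in('top','side'):
    d=np.load(f'pics/{src}{t}.npy');v,u=np.mgrid[:384,:512];P=px2w(src,u.ravel(),v.ravel(),d.ravel());P=P[d.ravel()>0]
    D=P[:,:2]-p[:2]; X=np.stack([D@[c,s],D@[-s,c],P[:,2]],-1)
    B=X[(abs(X[:,0]-px)<75)&(abs(X[:,1]+5)<110)&(X[:,2]>zc-20)&(X[:,2]<zc+62)]
    def f(q):
        a=np.array([-np.sin(q[1]),np.cos(q[1]),0]);dd=B-[q[0],0,q[2]];S=dd@a;n=np.linalg.norm(dd-S[:,None]*a,axis=1)
        k=(S>-58)&(S<58);return np.minimum(abs(n-55),12)[k].sum()
    r=minimize(f,[px,0,zc],method='Nelder-Mead',options=dict(initial_simplex=np.array([[px,0,zc],[px+8,0,zc],[px,.06,zc],[px,0,zc+4]])));q=r.x
    a=np.array([-np.sin(q[1]),np.cos(q[1]),0]);dd=B-[q[0],0,q[2]];S=dd@a;n=np.linalg.norm(dd-S[:,None]*a,axis=1)
    g=abs(n-55)<5; h=np.percentile(S[g],[1,99])
    print(src,'x %.1f yaw %.2f z %.1f'%(q[0],np.degrees(q[1]),q[2]),'ends',h.round(1),'midy',h.mean().round(1),'min/max',S[n<60].min().round(),S[n<60].max().round(),len(B))
st=readout.get_state(); T=st['position']; D=T[:2]-p[:2]; print('t',st['time'],'tcp roller',(D@[c,s]).round(1),(D@[-s,c]).round(1),T[2].round(1),'F',np.round(st['ft_force'],1))
E
python3 look.py 1 -97 55
```

```text
top x -97.8 yaw 1.72 z 55.6 ends [-70.9  60.4] midy -5.3 min/max -115.0 64.0 1299
side x -100.4 yaw 1.26 z 55.1 ends [-72.3  62.3] midy -5.0 min/max -115.0 65.0 1633
t 3.9 tcp roller -204.5 1.5 45.2 F [ 0.4 -0.2 -0.6]
```

View pics/look1.png

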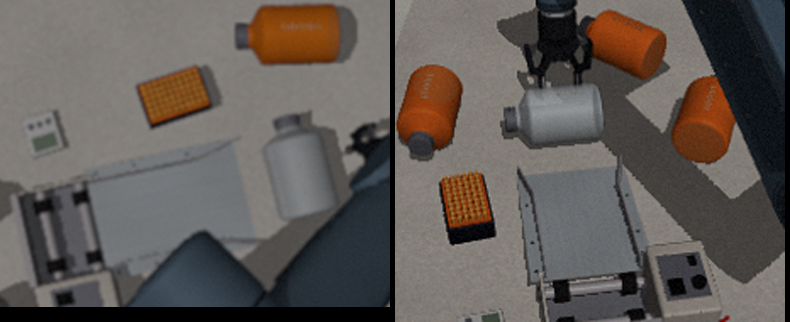

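apply_moves --targets "-0.03 0.3 0 0 0 0; -0.05 0.6 0 0 0 0; -0.08 0.9 0 0 0 0; -0.1 1.2 0 0 0 0; -0.13 1.5 0 0 0 0; -0.15 1.8 0 0 0 0; -0.18 2.1 0 0 0 0; -0.2 2.4 0 0 0 0; -0.22 2.6 0 0 0 0; -0.23 2.75 0 0 0 0; -0.25 2.9 0 0 0 0; -0.27 3.05 0 0 0 0"

```text
time: 4.9
position: [571.3, -329.2, 45.2]
orientation: [-0.101, 0.623, 0.771, 0.085]
ft_force: [0.4, 0.6, 0.9]
width: 59.5
```

```bash
python3 look.py 2 -97 55
```

```text
top x -97.9 yaw 1.56 z 55.7 ends [-70.9  59.8] midy -5.5 min/max -115.0 63.0 1299
side x -100.6 yaw 0.72 z 55.3 ends [-72.8  62.7] midy -5.1 min/max -115.0 65.0 1701
t 5.0 tcp roller -173.8 -1.5 45.2 F [-0.6 -0.6  0.2]
```

View pics/look2.png

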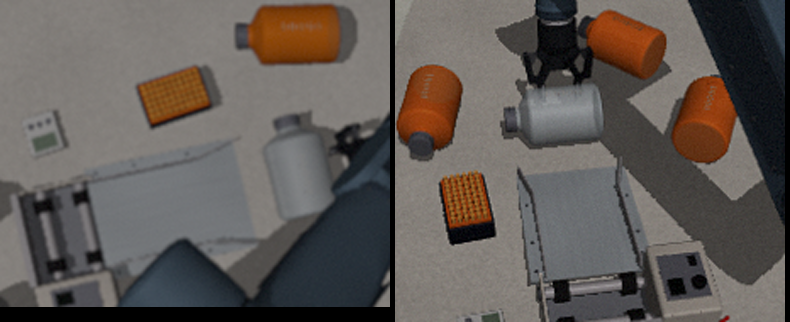

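apply_moves --targets "-0.04 0.17 0 0 0 0; -0.08 0.34 0 0 0 0; -0.11 0.51 0 0 0 0; -0.15 0.68 0 0 0 0; -0.18 0.85 0 0 0 0; -0.22 1.02 0 0 0 0; -0.26 1.2 0 0 0 0; -0.29 1.37 0 0 0 0; -0.33 1.54 0 0 0 0; -0.37 1.72 0 0 0 0; -0.4 1.9 0 0 0 0; -0.44 2.07 0 0 0 0"

```text
time: 6.0
position: [566.9, -308.2, 45.2]
orientation: [-0.101, 0.623, 0.771, 0.085]
ft_force: [-0.7, -0.6, 0.8]
width: 59.8
```

```bash
python3 look.py 3 -87 55
```

```text
top x -85.2 yaw 0.80 z 55.7 ends [-71.2  59.6] midy -5.8 min/max -114.0 64.0 1298
side x -87.2 yaw 1.11 z 55.1 ends [-73.1  62.5] midy -5.3 min/max -115.0 65.0 1871
t 6.1 tcp roller -152.3 -1.1 45.1 F [ 0.5  0.9 -1.1]
```

View pics/look3.png

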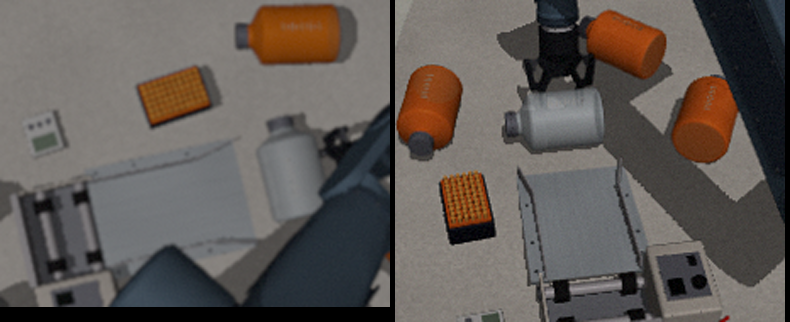

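```bash
cat > ov.py <<'E'
from h import *
import sys
t=sys.argv[1];p=np.load('roller.npy');c,s=np.cos(p[2]),np.sin(p[2]);tn=np.tan(np.radians(9))
W=lambda X,Y,Z:np.array([p[0]+c*X-s*Y,p[1]+s*X+c*Y,Z])
o=[]
for n,(x,y,w,h) in(('top',(200,150,130,120)),('side',(190,120,130,130))):
    a=cv2.imread(f'pics/{n}{t}.png');f=6
    a=cv2.resize(a,None,fx=f,fy=f,interpolation=cv2.INTER_CUBIC)
    for sg in(-1,1):
        for dz in(0,24):
            pts=[W(0-dz*.156,96*sg,dz*.988),W(80*.988-dz*.156,76*sg,80*.156+dz*.988),W(270,76*sg,270*tn+dz)]
            cv2.polylines(a,[((w2px(n,np.array(pts))+.5)*f).astype(int)],False,(0,255,0) if dz else (0,0,255),1)
    cv2.polylines(a,[((w2px(n,np.array([W(0,-100,0),W(0,100,0)]))+.5)*f).astype(int)],False,(255,255,0),1)
    for Y in(-55,55): cv2.circle(a,tuple(((w2px(n,W(292,Y,44))[0]+.5)*f).astype(int)),4,(255,0,255),1)
    a=a[y*f:(y+h)*f,x*f:(x+w)*f]; o.append(cv2.resize(a,(395,int(395*h/w))))
    cv2.imwrite(f'pics/ov{t}_{n}.png',a[:600,:800])
E
python3 ov.py 3
```

```text
(no output)
```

View pics/ov3_top.png

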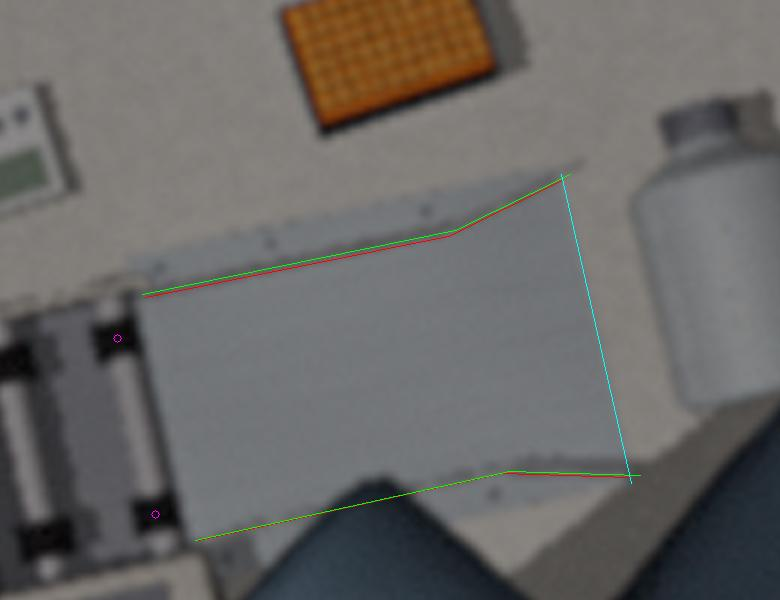

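View pics/ov3_side.png

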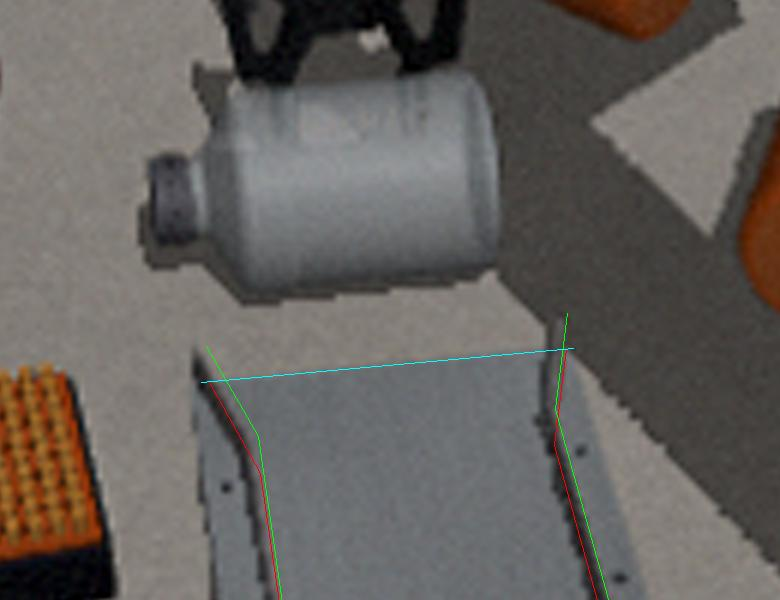

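```bash
cat > fit3.py <<'E'
import fit2 as F
from h import *
from scipy.optimize import least_squares
T=lambda x,y,d=24:(x*.9877-d*.1564,y,x*.1564+d*.9877)
F.top[:]=[((237,249),(292,-1,44)),((276,422),(292,1,44)),((127,272),(364,-1,44)),((165,449),(364,1,44)),((683,85),(0,-100,1)),((703,72),T(0,-96)),((578,133),T(80,-76)),((770,375),T(0,96)),((640,370),T(80,76))]
F.side[:]=[((50,42),T(0,-96)),((90,110),T(80,-76)),((333,12),T(0,96)),((322,90),T(80,76)),((125,345),T(275,-76,0)),((390,318),T(275,76,0)),((410,262),(266,83,95)),((455,455),(404,83,95)),((0,0),(0,0,0))]
r=least_squares(F.res,[534,-165,1.75,45],loss='soft_l1',f_scale=.7)
print(r.x[:2],np.degrees(r.x[2]),r.x[3])
for o in F.res(r.x,True): print(o.round(1).tolist())
np.save('roller.npy',r.x[:3])
E
python3 fit3.py|tail -3; python3 ov.py 3; python3 look.py 4 -87 55
```

```text
[ 542.49996416 -158.54647791] 101.6728534606489 54.86386994175369
[[0.1, -0.2], [0.3, 0.0], [-0.6, 0.5], [-0.3, 0.0], [-0.9, -1.4], [-2.5, 0.7], [-0.9, 0.2], [-1.4, 0.2], [-1.5, 0.7]]
[[0.1, -1.1], [0.5, -0.5], [-0.2, -0.8], [0.6, -1.5], [0.9, 0.2], [-1.1, -0.3], [-1.9, -1.9], [-0.6, -0.7]]
top x -82.7 yaw 1.07 z 55.7 ends [-64.5  66.2] midy 0.8 min/max -110.0 70.0 1296
side x -85.0 yaw 0.61 z 55.1 ends [-66.4  68.5] midy 1.1 min/max -111.0 73.0 1889
t 6.2 tcp roller -151.6 6.4 45.2 F [0.4 0.3 0. ]
```

View pics/ov3_side.png

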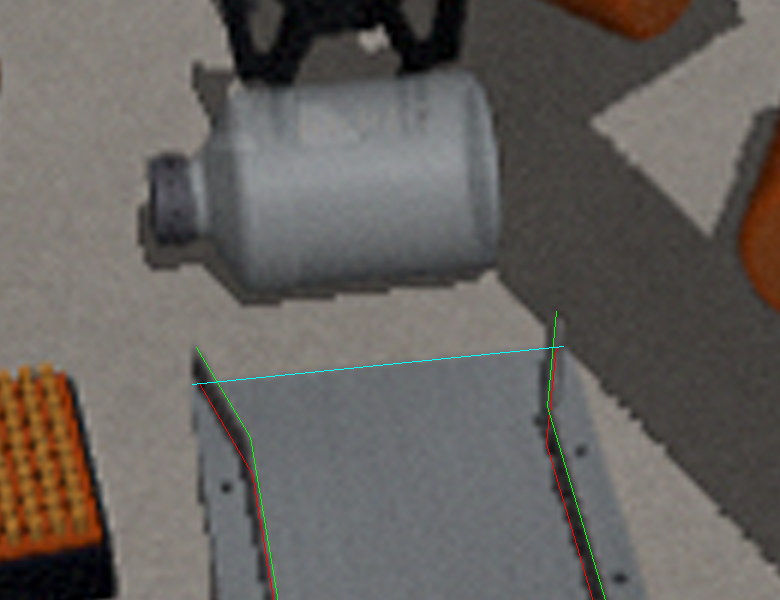

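View pics/ov3_top.png

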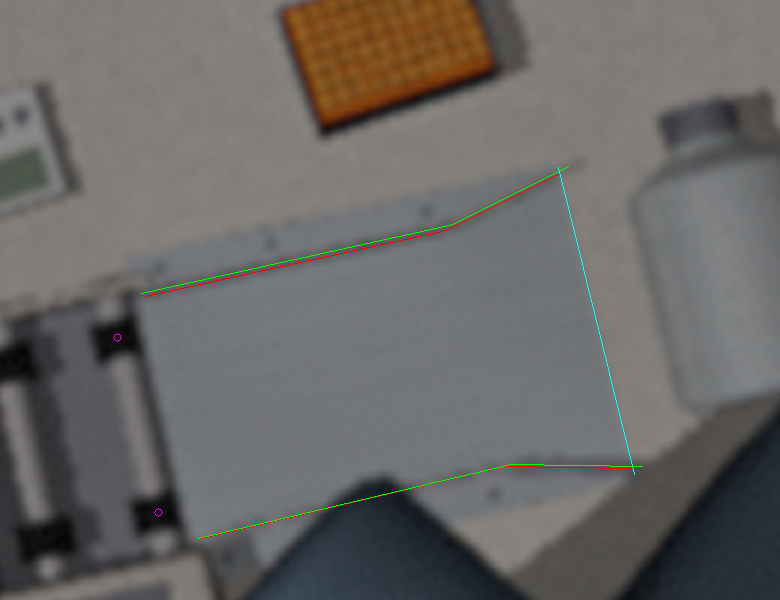

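apply_moves --targets "-0.04 0.25 0 0 0 0; -0.08 0.5 0 0 0 0; -0.13 0.74 0 0 0 0; -0.17 0.98 0 0 0 0; -0.21 1.23 0 0 0 0; -0.25 1.48 0 0 0 0; -0.3 1.73 0 0 0 0; -0.34 1.97 0 0 0 0; -0.38 2.22 0 0 0 0; -0.42 2.47 0 0 0 0; -0.46 2.71 0 0 0 0; -0.5 2.96 0 0 0 0"

```text
time: 7.2
position: [561.9, -278.5, 45.2]
orientation: [-0.101, 0.623, 0.771, 0.085]
ft_force: [0.8, -0.1, -0.7]
width: 60.0
```

apply_moves --targets "-0.04 0.25 0 0 0 0; -0.08 0.5 0 0 0 0; -0.13 0.74 0 0 0 0; -0.17 0.98 0 0 0 0; -0.21 1.23 0 0 0 0; -0.25 1.48 0 0 0 0; -0.3 1.73 0 0 0 0; -0.34 1.97 0 0 0 0; -0.38 2.22 0 0 0 0; -0.42 2.47 0 0 0 0; -0.46 2.71 0 0 0 0; -0.5 2.96 0 0 0 0"

```text
time: 8.2
position: [556.9, -248.7, 45.2]
orientation: [-0.101, 0.623, 0.771, 0.085]
ft_force: [0.1, 0.2, -0.6]
width: 60.0
```

```bash
python3 look.py 5 -25 55
```

```text
top x -25.1 yaw -1.36 z 55.4 ends [-63.  68.] midy 2.5 min/max -109.0 71.0 1230
side x -25.5 yaw 0.19 z 55.1 ends [-65.9  68.8] midy 1.5 min/max -110.0 72.0 1994
t 8.3 tcp roller -90.9 4.2 45.2 F [0.9 0.7 0.6]
```

View pics/look5.png

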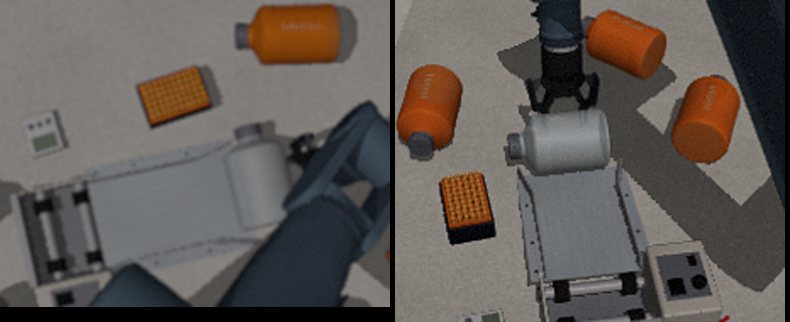

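apply_moves --targets "-0.04 0.25 0 0 0 0; -0.08 0.5 0 0 0 -0.1; -0.13 0.74 0 0 0 -0.1; -0.17 0.98 0 0 0 -0.2; -0.21 1.23 0 0 0 -0.2; -0.25 1.48 0 0 0 -0.3; -0.3 1.73 0 0 0 -0.3; -0.34 1.97 0 0 0 -0.4; -0.38 2.22 0.02 0 0 -0.4; -0.42 2.47 0.06 0 0 -0.5; -0.46 2.71 0.1 0 0 -0.5; -0.5 2.96 0.14 0 0 -0.5"

```text
time: 9.3
position: [551.8, -218.7, 46.7]
orientation: [-0.1, 0.626, 0.769, 0.086]
ft_force: [-0.1, -0.6, -0.0]
width: 59.8
```

apply_moves --targets "-0.04 0.25 0.04 0 0 0; -0.08 0.5 0.08 0 0 0; -0.13 0.74 0.12 0 0 0; -0.17 0.98 0.16 0 0 0; -0.21 1.23 0.2 0 0 0; -0.25 1.48 0.24 0 0 0; -0.3 1.73 0.28 0 0 0; -0.34 1.97 0.32 0 0 0; -0.38 2.22 0.36 0 0 0; -0.42 2.47 0.4 0 0 0; -0.46 2.71 0.44 0 0 0; -0.5 2.96 0.48 0 0 0"

```text
time: 10.3
position: [546.8, -188.9, 51.5]
orientation: [-0.1, 0.626, 0.769, 0.086]
ft_force: [-0.4, -0.4, -0.0]
width: 59.6
```

```bash
python3 look.py 6 35 61
```

```text
top x 34.0 yaw 0.99 z 61.3 ends [-62.9  68.1] midy 2.6 min/max -107.0 71.0 1209
side x 34.5 yaw 0.29 z 61.3 ends [-65.2  69.7] midy 2.3 min/max -110.0 77.0 2159
t 10.4 tcp roller -30.2 2.0 51.5 F [-0.2  0.4 -0.9]
```

View pics/look6.png

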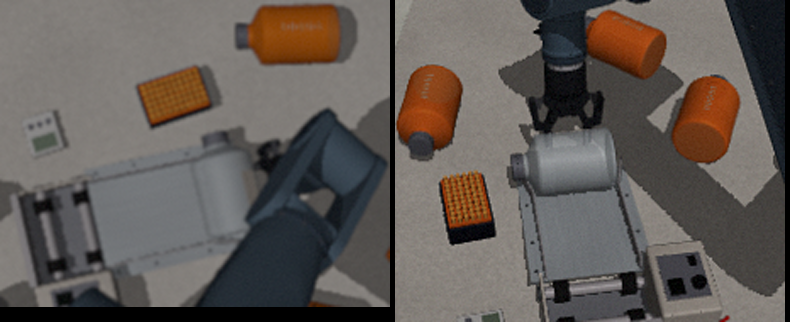

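apply_moves --targets "-0.04 0.25 0.04 0 0 -0.1; -0.09 0.5 0.08 0 0 -0.2; -0.14 0.74 0.12 0 0 -0.3; -0.18 0.98 0.16 0 0 -0.4; -0.22 1.23 0.2 0 0 -0.5; -0.27 1.48 0.24 0 0 -0.6; -0.31 1.73 0.28 0 0 -0.7; -0.36 1.97 0.32 0 0 -0.7; -0.4 2.22 0.36 0 0 -0.7; -0.45 2.47 0.4 0 0 -0.7; -0.49 2.71 0.44 0 0 -0.7; -0.54 2.95 0.48 0 0 -0.7"

```text
time: 11.4
position: [541.1, -159.2, 56.4]
orientation: [-0.1, 0.63, 0.765, 0.086]
ft_force: [-1.5, -2.3, 0.7]
width: 60.1
```

apply_moves --targets "-0.04 0.25 0.04 0 0 0; -0.09 0.5 0.08 0 0 0; -0.14 0.74 0.12 0 0 0; -0.18 0.98 0.16 0 0 0; -0.22 1.23 0.2 0 0 0; -0.27 1.48 0.24 0 0 0; -0.31 1.73 0.28 0 0 0; -0.36 1.97 0.32 0 0 0; -0.4 2.22 0.36 0 0 0; -0.45 2.47 0.4 0 0 0; -0.49 2.71 0.44 0 0 0; -0.54 2.95 0.48 0 0 0"

```text
time: 12.4
position: [536.1, -129.1, 61.3]
orientation: [-0.1, 0.631, 0.765, 0.087]
ft_force: [0.9, -0.7, -0.5]
width: 59.5
```

```bash
python3 look.py 7 94 71
```

```text
top x 94.4 yaw -0.39 z 71.7 ends [-61.3  68.2] midy 3.5 min/max -105.0 77.0 1227
side x 94.9 yaw 0.19 z 71.0 ends [-63.8  70.6] midy 3.4 min/max -108.0 74.0 2290
t 12.5 tcp roller 30.4 0.2 61.4 F [ 0.2 -0.2 -0. ]
```

View pics/look7.png

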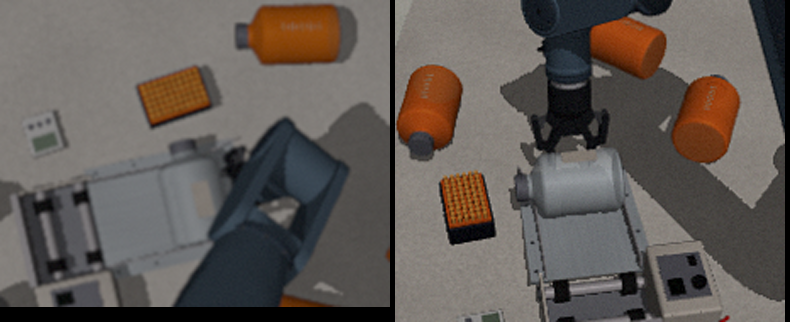

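```bash
python3 ov.py 7
```

```text
(no output)
```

View pics/ov7_side.png

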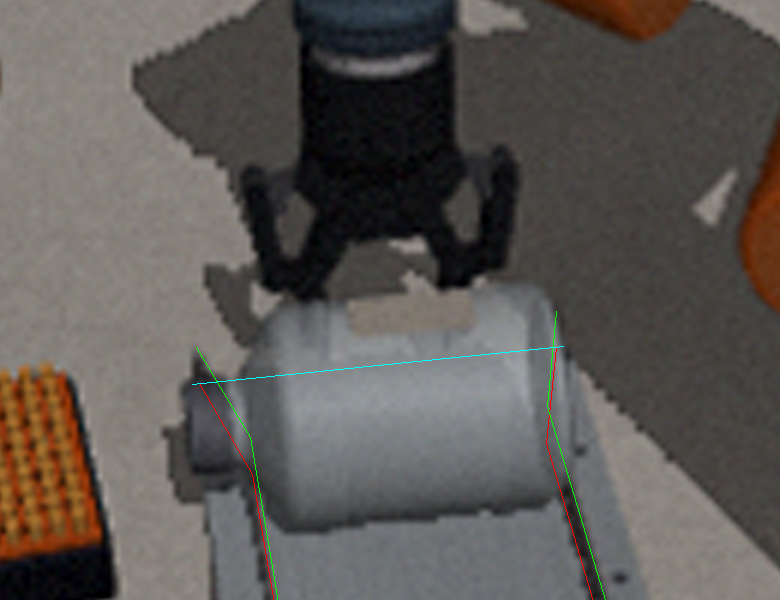

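View pics/ov7_top.png

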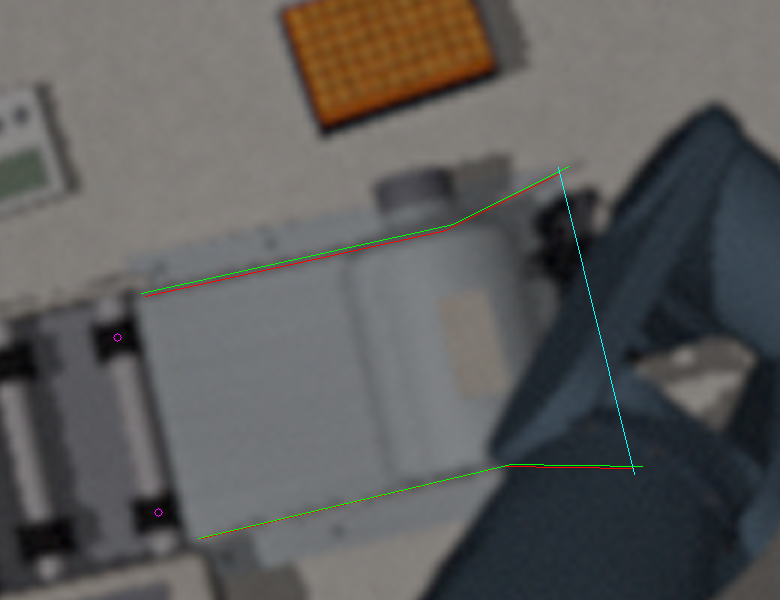

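apply_moves --targets "-0.04 0.25 0.04 0 0 -0.1; -0.09 0.5 0.08 0 0 -0.2; -0.14 0.74 0.12 0 0 -0.3; -0.18 0.98 0.16 0 0 -0.4; -0.22 1.23 0.2 0 0 -0.5; -0.27 1.48 0.24 0 0 -0.6; -0.31 1.73 0.28 0 0 -0.7; -0.36 1.97 0.32 0 0 -0.7; -0.4 2.22 0.36 0 0 -0.7; -0.45 2.47 0.4 0 0 -0.7; -0.49 2.71 0.44 0 0 -0.7; -0.54 2.95 0.48 0 0 -0.7"

```text
time: 13.5
position: [530.7, -99.1, 66.2]
orientation: [-0.099, 0.635, 0.761, 0.087]
ft_force: [0.4, -0.9, 0.2]
width: 60.2
```

apply_moves --targets "-0.04 0.25 0.04 0 0 0; -0.09 0.5 0.08 0 0 0; -0.14 0.74 0.12 0 0 0; -0.18 0.98 0.16 0 0 0; -0.22 1.23 0.2 0 0 0; -0.27 1.48 0.24 0 0 0; -0.31 1.73 0.28 0 0 0; -0.36 1.97 0.32 0 0 0; -0.4 2.22 0.36 0 0 0; -0.45 2.47 0.4 0 0 0; -0.49 2.71 0.44 0 0 0; -0.54 2.95 0.48 0 0 0"

```text
time: 14.5
position: [525.3, -69.4, 71.1]
orientation: [-0.099, 0.635, 0.761, 0.087]
ft_force: [-0.6, -0.2, -0.3]
width: 59.7
```

```bash
python3 look.py 8 154 80; python3 ov.py 8
```

```text
top x 155.8 yaw -0.48 z 81.2 ends [-62.1  69. ] midy 3.5 min/max -106.0 79.0 1225
side x 156.1 yaw -0.23 z 80.4 ends [-64.1  70.4] midy 3.2 min/max -108.0 74.0 2504
t 14.6 tcp roller 91.1 -1.1 71.0 F [0.  0.2 0.5]
```

View pics/look8.png

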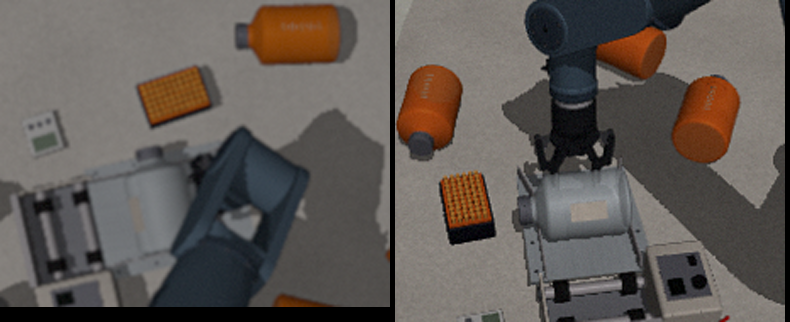

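View pics/ov8_side.png

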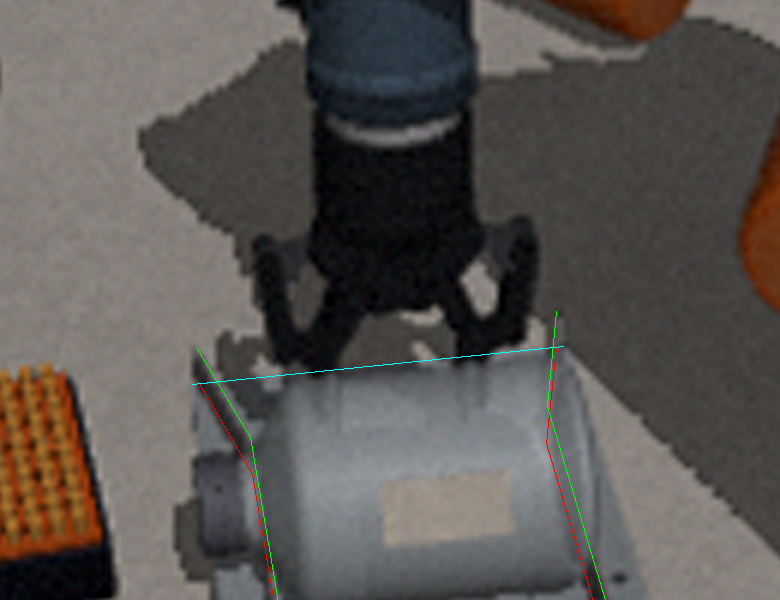

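apply_moves --targets "-0.05 0.24 0.04 0 0 0; -0.1 0.49 0.08 0 0 0.1; -0.15 0.73 0.12 0 0 0.1; -0.2 0.98 0.16 0 0 0.2; -0.25 1.22 0.2 0 0 0.2; -0.3 1.47 0.24 0 0 0.3; -0.35 1.71 0.28 0 0 0.3; -0.4 1.96 0.32 0 0 0.4; -0.45 2.2 0.36 0 0 0.4; -0.5 2.45 0.4 0 0 0.5; -0.55 2.69 0.44 0 0 0.5; -0.6 2.94 0.48 0 0 0.5"

```text
time: 15.6
position: [519.1, -39.4, 75.9]
orientation: [-0.1, 0.632, 0.764, 0.087]
ft_force: [-0.5, -0.4, 0.6]
width: 59.8
```

apply_moves --targets "-0.05 0.24 0.04 0 0 0; -0.1 0.49 0.08 0 0 0; -0.15 0.73 0.12 0 0 0; -0.2 0.98 0.16 0 0 0; -0.25 1.22 0.2 0 0 0; -0.3 1.47 0.24 0 0 0; -0.35 1.71 0.28 0 0 0; -0.4 1.96 0.32 0 0 0; -0.45 2.2 0.36 0 0 0; -0.5 2.45 0.4 0 0 0; -0.55 2.69 0.44 0 0 0; -0.6 2.94 0.48 0 0 0"

```text
time: 16.6
position: [513.0, -9.8, 80.7]
orientation: [-0.1, 0.632, 0.764, 0.087]
ft_force: [-0.4, -0.1, 1.6]
width: 59.3
```

```bash
python3 look.py 9 214 89; python3 ov.py 9
```

```text
top x 216.2 yaw -0.44 z 90.8 ends [-61.7  94.4] midy 16.4 min/max -106.0 105.0 1268
side x 216.6 yaw -0.22 z 89.9 ends [-64.   72.8] midy 4.4 min/max -109.0 104.0 2747
t 16.7 tcp roller 152.0 -1.1 80.7 F [-0.3 -0.2 -0.6]
```

View pics/look9.png

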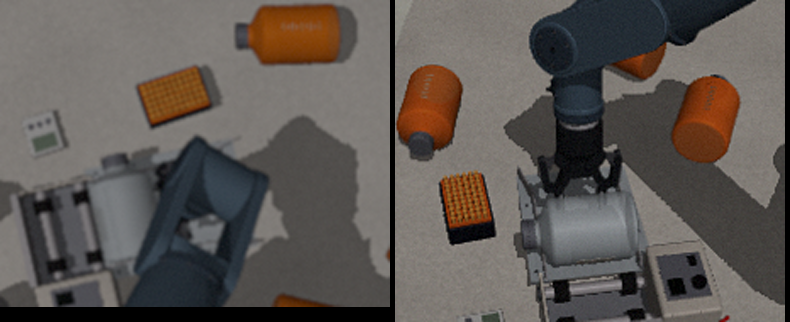

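apply_moves --targets "-0.05 0.24 0.04 0 0 0; -0.1 0.49 0.08 0 0 0; -0.15 0.73 0.12 0 0 0; -0.2 0.98 0.16 0 0 0; -0.25 1.22 0.2 0 0 0; -0.3 1.47 0.24 0 0 0; -0.35 1.71 0.28 0 0 0; -0.4 1.96 0.32 0 0 0; -0.45 2.2 0.36 0 0 0; -0.5 2.45 0.4 0 0 0; -0.55 2.69 0.44 0 0 0; -0.6 2.94 0.48 0 0 0"

```text
time: 17.7
position: [506.8, 20.1, 85.5]
orientation: [-0.1, 0.631, 0.764, 0.087]
ft_force: [1.1, -1.8, -0.4]
width: 59.6
```

apply_moves --targets "-0.05 0.24 0.04 0 0 0; -0.1 0.49 0.08 0 0 0; -0.15 0.73 0.12 0 0 0; -0.2 0.98 0.16 0 0 0; -0.25 1.22 0.2 0 0 0; -0.3 1.47 0.24 0 0 0; -0.34 1.66 0.27 0 0 0; -0.38 1.86 0.3 0 0 0; -0.42 2.06 0.33 0 0 0; -0.46 2.25 0.37 0 0 0; -0.5 2.45 0.4 0 0 0; -0.54 2.64 0.43 0 0 0"

```text
time: 18.7
position: [501.4, 46.7, 89.8]
orientation: [-0.1, 0.631, 0.764, 0.087]
ft_force: [0.7, -0.5, 0.4]
width: 59.7
```

```bash
python3 look.py 10 274 98; python3 ov.py 10
```

```text
top x 273.8 yaw -0.13 z 99.7 ends [-63.8  93.4] midy 14.8 min/max -107.0 105.0 1337
side x 274.3 yaw -0.19 z 98.7 ends [-64.5  86.1] midy 10.8 min/max -109.0 105.0 3094
t 18.8 tcp roller 209.5 -1.2 89.8 F [-0.5 -0.   0.4]
```

View pics/look10.png

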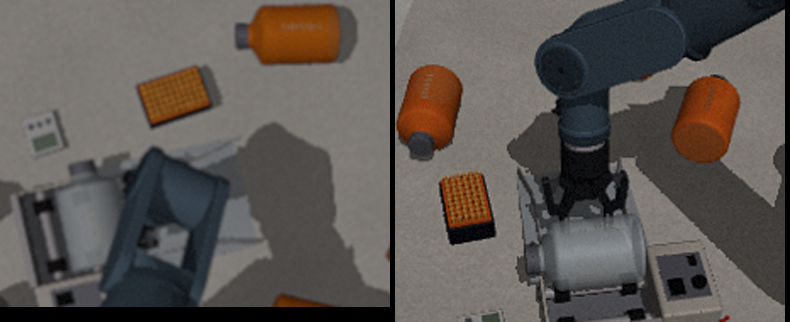

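apply_moves --targets "-0.03 0.15 0.02 0 0 0; -0.06 0.29 0.05 0 0 0; -0.09 0.44 0.07 0 0 0; -0.12 0.59 0.1 0 0 0; -0.15 0.73 0.12 0 0 0; -0.18 0.88 0.14 0 0 0; -0.21 1.03 0.17 0 0 0; -0.24 1.17 0.19 0 0 0; -0.27 1.32 0.22 0 0 0; -0.3 1.47 0.24 0 0 0; -0.34 1.61 0.24 0 0 0; -0.37 1.76 0.24 0 0 0"

```text
time: 19.8
position: [497.5, 64.6, 92.2]
orientation: [-0.1, 0.631, 0.764, 0.087]
ft_force: [0.1, -0.3, 0.5]
width: 59.9
```

```bash
python3 look.py 11 292 101
```

```text
top x 292.6 yaw -0.98 z 101.5 ends [-65.9  94.2] midy 14.1 min/max -108.0 105.0 1345
side x 294.0 yaw 0.29 z 100.5 ends [-64.2  85.7] midy 10.8 min/max -109.0 105.0 3220
t 19.9 tcp roller 227.8 -1.0 92.2 F [ 0.3 -0.  -0.4]
```

apply_moves --targets "-0.03 0.13 0 0 0 0; -0.06 0.26 0 0 0 0; -0.08 0.39 0 0 0 0; -0.11 0.52 0 0 0 0; -0.14 0.65 0 0 0 0; -0.16 0.78 -0.03 0 0 0; -0.19 0.91 -0.06 0 0 0; -0.22 1.04 -0.1 0 0 0; -0.24 1.17 -0.14 0 0 0; -0.27 1.3 -0.18 0 0 0; -0.3 1.43 -0.22 0 0 0; -0.32 1.56 -0.26 0 0 0"

```text
time: 20.9
position: [494.2, 80.5, 89.5]
orientation: [-0.1, 0.631, 0.764, 0.087]
ft_force: [-0.4, -0.2, -0.2]
width: 59.8
```

```bash
python3 look.py 12 320 94
```

```text
top x 326.8 yaw 0.10 z 92.2 ends [-67.2  91.9] midy 12.4 min/max -108.0 105.0 1449
side x 327.2 yaw -0.01 z 91.0 ends [-65.1  94.9] midy 14.9 min/max -110.0 105.0 3172
t 21.0 tcp roller 243.9 -1.0 89.5 F [-0.3 -0.1 -0.2]
```

View pics/look12.png

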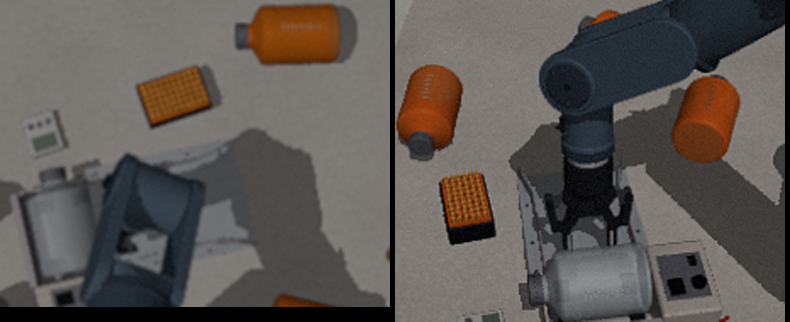

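Seated: x 327, z 91–92, yaw about 0, and the fingers are already 17 mm clear. I'll retreat back and up.

apply_moves --targets "0.3 -1.5 0.2 0 0 0; 0.8 -3.5 1 0 0 0; 1.2 -5.5 2.5 0 0 0; 1.5 -7 5 0 0 0; 1.7 -8 8 0 0 0; 1.8 -9 11 0 0 0; 1.9 -10 14 0 0 0; 2 -12 17 0 0 0; 2 -15 18 0 0 0; 2 -18 18 0 0 0; 2 -20 18 0 0 0; 2 -20 18 0 0 0"

```text
time: 22.0
position: [514.2, -123.2, 269.7]
orientation: [-0.099, 0.633, 0.763, 0.087]
ft_force: [-0.4, -0.3, 0.7]
width: 59.8
```

```bash
python3 look.py 13 327 91; python3 - <<'E'
from h import *
for n in('side','top'):
    for q in('bottle','tip_box','wash_bottle','media_bottle','timer'):
        r=viewer.find_in(n,q)
        if r: print(n,q,[ (round(k['p'],2),c2w(n,k['at']).round().tolist()) for k in r[:2]])
    a=cv2.imread(f'pics/{n}13.png'); b=cv2.imread(f'pics/{n}0.png')
    x,y=(170,150) if n=='top' else (190,190)
    cv2.imwrite(f'pics/fin_{n}.png',cv2.resize(a[y:y+120,x:x+160],None,fx=5,fy=5,interpolation=cv2.INTER_CUBIC))
E
```

```text
top x 326.8 yaw -0.15 z 92.3 ends [-66.1  97.5] midy 15.7 min/max -107.0 105.0 1717
side x 327.2 yaw -0.10 z 91.0 ends [-65.4  95.7] midy 15.1 min/max -110.0 105.0 3132
t 22.1 tcp roller 43.7 20.2 269.2 F [-0.9  0.5 -0.5]
side bottle [(0.98, [808.0, -207.0, 90.0]), (0.87, [424.0, -443.0, 78.0])]
side tip_box [(0.67, [713.0, -12.0, 48.0])]
side wash_bottle [(0.83, [336.0, 328.0, 112.0]), (0.23, [464.0, 96.0, 30.0])]
side media_bottle [(0.92, [517.0, 361.0, 91.0])]
side timer [(0.6, [662.0, 216.0, 16.0])]
top bottle [(0.8, [275.0, -281.0, 95.0]), (0.68, [447.0, -478.0, 96.0])]
top tip_box [(0.91, [711.0, -36.0, 51.0])]
top wash_bottle [(0.81, [334.0, 297.0, 115.0])]
top media_bottle [(0.89, [520.0, 328.0, 93.0])]
top timer [(0.71, [656.0, 206.0, 20.0])]
```

View pics/fin_top.png

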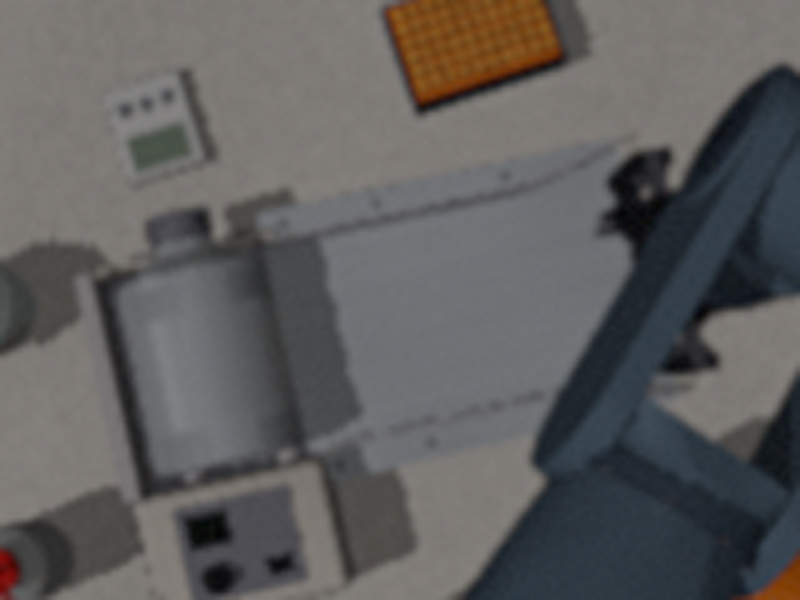

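View pics/fin_side.png

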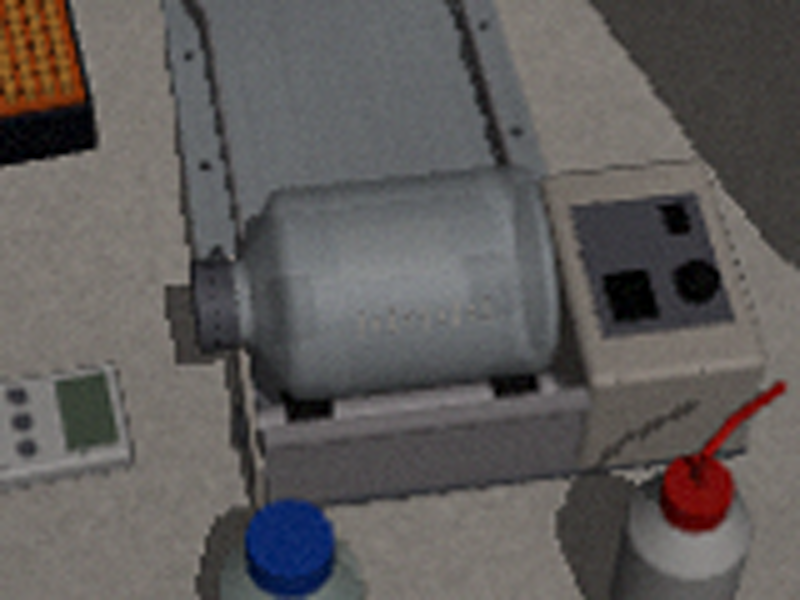

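The bottle lies seated between the rollers, parallel to them and clear of the housing. The bystanders have not moved and the gripper is clear, so I'm handing in.

```bash
python3 -c "
from h import *
print(env.job_done())"
```

```text
the job is handed in; nothing more can be done
None
```

I pushed the clear bottle up the ramp with the part-open fingertips behind it, at about 18–30 mm/s. It went over the front roller and dropped into its seat by itself. I then backed the fingers away and handed the job in about 22 s into the 48 s allowed.

**Seating:** In the last pictures the bottle is at x 327 mm and 91–92 mm high, against a target of 328 and 91. It is square to within 0.2° and did not move when I retreated.

**Contact:** The wrist force readings between moves stayed under about 3 N. Wherever I looked on the way up, the fingers were still against the bottle.

**Sideways position:** The bottle sits about 3–5 mm towards the housing from centre, but still clear of it. My fit of the roller's position is only good to about 3 mm. The automatic body-end readings near the housing were confused by the housing itself, so I relied on the cap end and the pictures.

**Other things on the bench:** The tip box, wash bottle, media bottle and timer are where they were, within about 5 mm of measurement error. Two orange bottles read 18–28 mm off in one camera each, where the arm was in the way. One of them read unchanged in the top view. I did not re-measure the other from a second view, but the arm never worked near it.

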